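# Wedge the rocking battery charger

### The job

The battery charger rocks because the rubber foot under its near right corner is worn short. Push the wooden wedge along the bench, thin end first, under that foot until it bears snugly, and press down firmly with a fingertip on the charger's top right above that foot to test that it no longer rocks; push the wedge further if it still does. Only push and press: lift nothing, and leave the charger standing level where it is on the wedge, and the mug, mouse and socket alone.

Things in the scene. Friction and masses are not known exactly. Their poses are not given: they have to be found in the camera images.
- charger: Loose low grey metal battery charger, 2.2 kg, 260 (x) by 200 (y) by 60 mm, on four black rubber feet, 28 mm square, at x +-110, y +-85 mm; flat top 90 mm over the bench, bar handle 27 mm above it from x -40 to 60 at y 60 mm. Origin: centre of its footprint at bench level; x points away from the robot, y to the left, yaw within 0.3 rad. Starts level on three feet.
- foot_spot (a point): Point on the bench under the centre of the short foot (near right, charger frame x -110, y -85 mm). The foot's sides lie 14 mm from it. The foot ends 6 to 12 mm above the bench; how much is not known. Once the wedge bears on the foot, the push needed rises within a few mm from under 1 N to 3 N and more; shoving on with over about 8 N slides the whole charger away.
- press_spot (a point): Point on the flat top right above the short foot, 90 mm over the bench: where to press to test, firmly, with about 10 N. With nothing under the foot, 2 to 6 N here rock the charger 5 to 10 mm down at this point; it tips back when let go.
- wedge: Loose plain hardwood wedge flat on the bench right of the short foot, 120 long (x), 50 wide (y), 70 g. Height falls evenly from 25 mm at the thick end (x -60 mm, upright flat face) to 3 mm at the thin end (x +60). Origin: centre of its underside; x points to the thin end, which starts 30 to 80 mm short of the foot, facing it within about 20 mm sideways and 0.2 rad of the charger's +y.
- mouse: Bystander: black computer mouse, 100 by 60 by 32 mm. Origin: centre of its underside.
- mug: Bystander: white mug, 80 mm across, 90 mm high. Origin: centre of its underside.
- socket: Bystander: upright steel wrench socket, 32 mm across, 40 mm high. Origin: centre of its underside.
Not all that is in view belongs to the job. There is more than one size of the wedge; the job needs the middle-sized.

How it is judged:
By the outcome, as a careful person would: the job done as asked, in the order asked, and still so for the second after the job is handed in, with the robot touching nothing.
It also fails if it takes over 54 s, if anything falls off the work surface, if the arm or the gripper's body presses on something with over 40 N, if the wrist force passes 120 N, or if a joint passes its speed limit or range.

### The arm

A 7-joint arm with a two-finger parallel gripper is mounted at the origin on the work surface. World frame = base frame: x ahead of the robot, y to its left, z up, the work surface at z = 0. Lengths are in m, angles in rad, forces in N, time in s.
With the tool pointing down it reaches from about 0.4 to 0.875 m from the base axis. Payload 19.3 kg.
Tool frame: the origin (TCP) lies at the very end of the fingers, on their centre line; the grasp point (between the pads) lies 19 mm behind it (bot.grasp_offset is the distance from the TCP to the grasp point, in m); z points along the fingers, x is the direction in which the jaws open and shut, and the axes are right-handed (so a half turn about z gives the same grasp; the last joint's range is limited). The gripper opens to 85 mm and grips with 20 to 120 N. Pads are 22 mm wide; open, the fingers measure 114 mm over their backs; the gripper's body (76 mm by 85 mm) begins 54 mm behind the grasp point. The pads swing forward as they close: fully open they stand 13 mm farther back than shut.
Start: joints at [-0.07, 0.521, -0.036, 1.599, 0.021, 1.021, -0.113], TCP at [0.625, -0, 0.231] pointing down, gripper open.
Joint ranges: [-2.91, 2.91], [-0.3, 2.13], [-1.5, 1.42], [0.17, 2.43], [-1.26, 4.41], [0.16, 1.93], [-2.52, 2.52]. Speed limits (rad/s): [1.89, 1.89, 2.39, 2.39, 3.01, 3.01, 3.01].

### API

Orientations are given as [roll, pitch, yaw] about the fixed x, y, z axes, in that order (R = Rz(yaw) Ry(pitch) Rx(roll)).
In Python, from workcell import status, grab_frame, calibration, job, regions_of, mark_of, bot gives the robot as it stands.
- The arm moves only by the tool carry_out, never from a script. Its argument "deltas" is one flat list of numbers, 5 for each row, row after row: the opening, from -1 (shut) to 1 (fully open), then the shift along the tool's x, y, z in cm, then the turn about the tool's z in degrees. A call has 1 to 20 rows; each row shifts and turns the commanded pose from where the row before left it, along the tool's axes as they then stand; what a row does not reach is not made up. A row lasts 1/12 s, in which the tool goes at most 41.7 mm and 7.16 degrees, less where a joint would pass 70% of its speed; a pose out of reach is approached as far as the arm can. A call with a gripper value outside its range is refused whole. The fingers move at their own pace and stop on an object; "newtons" is the grip in N (left out, the last holds). Time passes only in rows, so rows that do not move let the fingers close. It gives the time, the measured TCP pose, the force and the opening at its end, in the units of the state.
- status.observe(): the state, without advancing time (a new reading comes with each control period).
- grab_frame(name): name is "scene" or "side" or "wrist"; returns the picture (480x640x3 uint8, red, green, blue); there is no depth.
- calibration(name): a dict with "fov_y" (degrees; the focal length in pixels is half the picture's height over the tangent of half this angle, whatever the lens; pixels are square), "cx", "cy" (the principal point, pixels), "R" (3x3) and "t" (3): a world point X has camera coordinates R X + t. Camera axes: x right, y down, z forward; pixel columns grow to the right and rows downward; lengths in m; the calibration is good to about 2 mm. A picture is of the moment at which its call begins: read the wrist's pose just before it. calibration takes no time and is no camera call; for the wrist camera it gives the pose at the moment of the call.
- job.job_done(): hands the job in, once; it reports no verdict.
Trained networks look in the newest picture that a camera, given by its name, has taken for a name from the list of things; names that differ only in an ending like _2 or _b are one class to them, and where a whole thing is asked for, a point or a joint stands for the part that bears it (a point fixed in the world has none). Each returns a list of dicts, best first, with "p" (0 to 1); they miss things now and then, are a little off and sometimes report something else, mostly with a low value. They report only what shows in the picture. A call takes as long as a camera call. They do not tell look-alikes from the thing itself.
- regions_of(camera, target): "region" (480x640 bool, what is visible of it) and "xy" ([column, row] in pixels, amid what is visible of it).
- mark_of(camera, target): "xy" ([column, row] in pixels: a listed point, or the origin of a listed thing).
The state is a dict: "clock": time; "qpos": joint angles; "qd": joint speeds; "joint_efforts": joint torques, N m; "position": TCP position; "tool_rot": TCP orientation; "force": force on the tool from outside, world axes, zero at the start; "moment": the same for the moment, N m; "grip_width": finger opening in m.
Only numpy, scipy, OpenCV 4.12 (cv2) and the standard library are available. Lean on these libraries where they do the work, as an engineer would, in place of code of your own. Each camera call takes 0.05 s, during which the arm holds its last target.

## Working session

There is one attempt and no reset: what is moved stays moved. The work goes in short steps, Python scripts to look and compute and a tool call to move; the robot and the scene stay as the last step left them, time stands still between calls to the robot, and variables do not carry over. Pictures are saved under pics/ and viewed, and the job is handed in when it is done.

Besides the shell and the picture viewer there is one more tool, called after ">>>" as name(argument=value, ...), one argument or row to a line, values as JSON. carry_out: Moves the arm, as the interface text tells. Its arguments: {"type":"object","properties":{"deltas":{"type":"array","items":{"type":"number"}},"newtons":{"type":"number"}},"required":["deltas"]}

```bash
mkdir -p pics
cat > h.py <<'E'
import numpy as np, cv2
from workcell import status, grab_frame, calibration, job, regions_of, mark_of, bot
def ray(c,px):
    f=240/np.tan(np.radians(c["fov_y"])/2)
    d=np.array([(px[0]-c["cx"])/f,(px[1]-c["cy"])/f,1.]); R=np.array(c["R"]); t=np.array(c["t"])
    return -R.T@t, R.T@d
def at(c,px,z):
    o,d=ray(c,px); return o+d*(z-o[2])/d[2]
def proj(c,X):
    f=240/np.tan(np.radians(c["fov_y"])/2); p=np.array(c["R"])@np.array(X)+np.array(c["t"])
    return np.array([c["cx"]+f*p[0]/p[2],c["cy"]+f*p[1]/p[2]])
def save(n,im): cv2.imwrite("pics/"+n+".png",cv2.cvtColor(im,cv2.COLOR_RGB2BGR))
E
python3 - <<'E'
from h import *
for n in ("scene","side","wrist"):
    c=calibration(n); im=grab_frame(n); save(n+"0",im); o,d=ray(c,(320,240)); print(n,c["fov_y"],o.round(3),d.round(2))
    for t in ("charger","foot_spot","press_spot","wedge"):
        z=0.09 if t=="press_spot" else 0
        for m in mark_of(n,t)[:4]: print(t,np.round(m["xy"]),round(m["p"],2),at(c,m["xy"],z).round(3))
print(status.observe())
E
```

```text
scene 46.86078499560678 [1.167 0.725 1.063] [-0.44 -0.52 -0.73]
charger [336. 296.] 0.75 [0.613 0.132 0.   ]
foot_spot [490. 347.] 0.19 [0.434 0.455 0.   ]
press_spot [336. 231.] 0.75 [0.533 0.031 0.09 ]
wedge [296. 234.] 0.94 [ 0.565 -0.093  0.   ]
wedge [221. 243.] 0.6 [ 0.738 -0.183  0.   ]
wedge [319. 203.] 0.6 [ 0.442 -0.145  0.   ]
side 43.51754547576518 [ 0.189 -0.901  1.009] [ 0.28  0.68 -0.68]
charger [313. 230.] 0.67 [0.611 0.142 0.   ]
foot_spot [299. 268.] 0.97 [0.527 0.031 0.   ]
press_spot [298. 238.] 0.85 [0.53  0.038 0.09 ]
wedge [423. 305.] 0.88 [ 0.734 -0.184  0.   ]
wedge [289. 332.] 0.84 [ 0.438 -0.135  0.   ]
wrist 59.5971288757301 [0.626 0.081 0.375] [ 0.02 -0.32 -0.95]
charger [297.  29.] 0.82 [0.614 0.135 0.   ]
press_spot [170. 186.] 0.62 [0.529 0.025 0.09 ]
wedge [130. 328.] 0.84 [ 0.441 -0.139  0.   ]
wedge [252. 292.] 0.59 [ 0.567 -0.098  0.   ]
wedge [421. 372.] 0.59 [ 0.74  -0.192  0.   ]
{'clock': 0.75, 'qpos': array([-0.07019621,  0.5213845 , -0.03629801,  1.59949002,  0.02118344,
        1.02113298, -0.11281309]), 'qd': array([-0.00095649, -0.00035173, -0.00057936, -0.00106189, -0.00080818,
       -0.0012483 ,  0.00062638]), 'joint_efforts': array([-9.34485070e-05, -9.26745343e+01,  1.97741367e+00, -3.70232749e+01,
        1.78784336e-02,  1.84229495e-03, -6.69362839e-05]), 'position': array([ 6.24987306e-01, -2.41326334e-05,  2.31304037e-01]), 'tool_rot': array([-3.14158220e+00,  3.15778911e-05, -7.03546937e-05]), 'force': array([-0.55694567,  0.08827857,  0.27003157]), 'moment': array([-0.03432767, -0.0035528 , -0.00457825]), 'grip_width': 0.0856189314590982}
```

View pics/scene0.png

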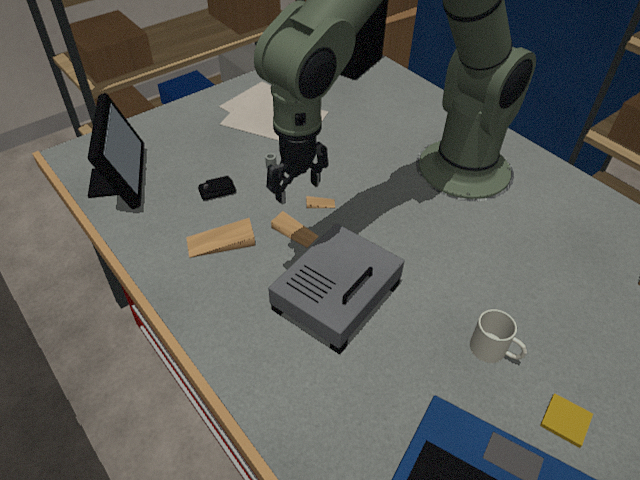

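View pics/side0.png

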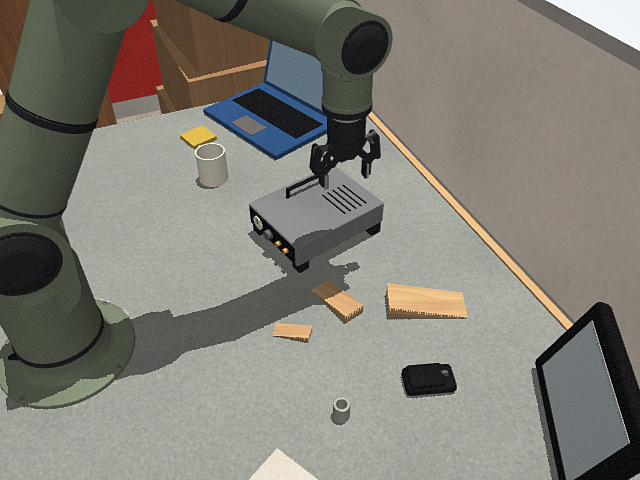

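View pics/wrist0.png

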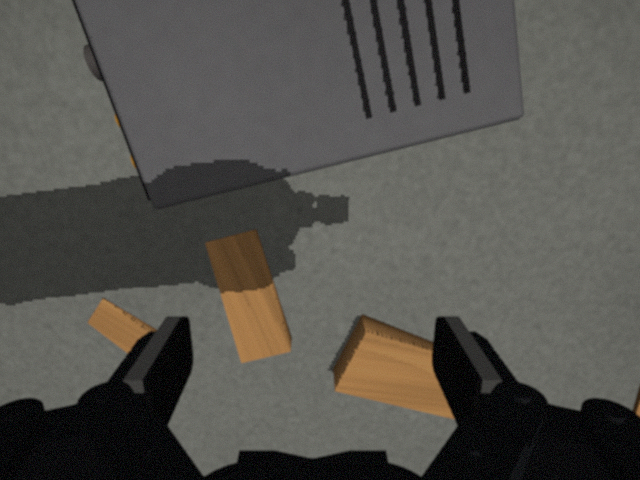

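Wedge candidates in the wrist view are the small one (120,325), the middle one (249,296) and the big one (390,370). I choose the middle one: it is about 120x50 mm and lies facing the foot. Next I fit the poses by silhouette.

```bash
cat > fit.py <<'E'
from h import *
from scipy.optimize import minimize
W=np.array([[-.06,s*.025,z] for s in(-1,1) for z in(0,.025)]+[[.06,s*.025,z] for s in(-1,1) for z in(0,.003)])
def place(P,x,y,a):
    c,s=np.cos(a),np.sin(a); return P@np.array([[c,s,0],[-s,c,0],[0,0,1]])+[x,y,0]
def mask(c,P):
    h=cv2.convexHull(np.array([proj(c,p) for p in P],np.float32)); m=np.zeros((480,640),np.uint8)
    cv2.fillConvexPoly(m,np.round(h*16).astype(np.int32),1,shift=4); return m>0
def corners(c,P): return np.array([proj(c,p) for p in P])
E
python3 - <<'E'
from fit import *
B=np.array([[x,y,z] for x in(-.13,.13) for y in(-.1,.1) for z in(.03,.09)])
obs={"charger":[], "wedge":[]}
for n in("scene","side","wrist"):
    c=calibration(n); grab_frame(n)
    for t,g in(("charger",(.613,.137,0)),("wedge",(.565,-.095,0))):
        gp=proj(c,g)
        rs=[r for r in regions_of(n,t)]
        for r in rs: print(n,t,np.round(r["xy"]),round(r["p"],2),r["region"].sum())
        if t=="wedge": rs=[r for r in rs if np.hypot(*(np.array(r["xy"])-gp))<40]
        if rs: obs[t].append((n,c,rs[0]["region"]))
for t,P,g in(("charger",B,(.613,.137,.2)),("wedge",W,(.565,-.095,1.8))):
    def cost(v):
        s=0
        for n,c,r in obs[t]:
            m=mask(c,place(P,*v)); s+=1-(m&r).sum()/(m|r).sum()
        return s
    best=min((minimize(cost,(g[0],g[1],g[2]+d),method="Nelder-Mead",options=dict(initial_simplex=np.array([[0,0,0],[.01,0,0],[0,.01,0],[0,0,.1]])+[g[0],g[1],g[2]+d])) for d in(-.2,0,.2)),key=lambda r:r.fun)
    print(t,best.x.round(4),best.fun,[o[0] for o in obs[t]])
    np.save(t+".npy",best.x)
    if t=="charger": print("foot",place(np.array([[-.11,-.085,0]]),*best.x))
    else: print("thick,thin",place(np.array([[-.06,0,0],[.06,0,0]]),*best.x))
for n in("wrist","side"):
    im=cv2.imread(f"pics/{n}0.png"); c=calibration(n)
    for t,P in(("charger",B),("wedge",W)):
        h=cv2.convexHull(np.array([proj(c,p) for p in place(P,*np.load(t+".npy"))],np.float32)); cv2.polylines(im,[np.round(h).astype(int)],True,(0,255,0),1)
    f=proj(c,place(np.array([[-.11,-.085,0]]),*np.load("charger.npy"))[0]); cv2.circle(im,tuple(int(v) for v in f),3,(0,0,255),-1)
    im=im[200:340,220:420] if n=="side" else im[150:400,100:420]
    cv2.imwrite(f"pics/fit_{n}.png",cv2.resize(im,None,fx=2.5 if n=="wrist" else 4,fy=2.5 if n=="wrist" else 4)[:600,:800])
E
```

```text
scene charger [337. 284.] 0.75 9698
scene wedge [295. 228.] 0.61 797
scene wedge [317. 202.] 0.52 321
side charger [313. 213.] 0.63 8016
side charger [338. 301.] 0.26 1085
side wedge [293. 332.] 0.91 557
side wedge [420. 302.] 0.9 2261
side wedge [338. 300.] 0.62 1099
wrist charger [283.  80.] 0.85 69612
wrist wedge [252. 296.] 0.97 6881
wrist wedge [118. 324.] 0.95 1738
wrist wedge [390. 368.] 0.78 7563
charger [0.6153 0.1358 0.2444] 0.14169344759966218 ['scene', 'side', 'wrist']
foot [[0.52915687 0.02670449 0.        ]]
wedge [ 0.5652 -0.0976  1.829 ] 0.20039988272071052 ['scene', 'side', 'wrist']
thick,thin [[ 0.58046972 -0.1556179   0.        ]
 [ 0.54983099 -0.0395952   0.        ]]
```

View pics/fit_wrist.png

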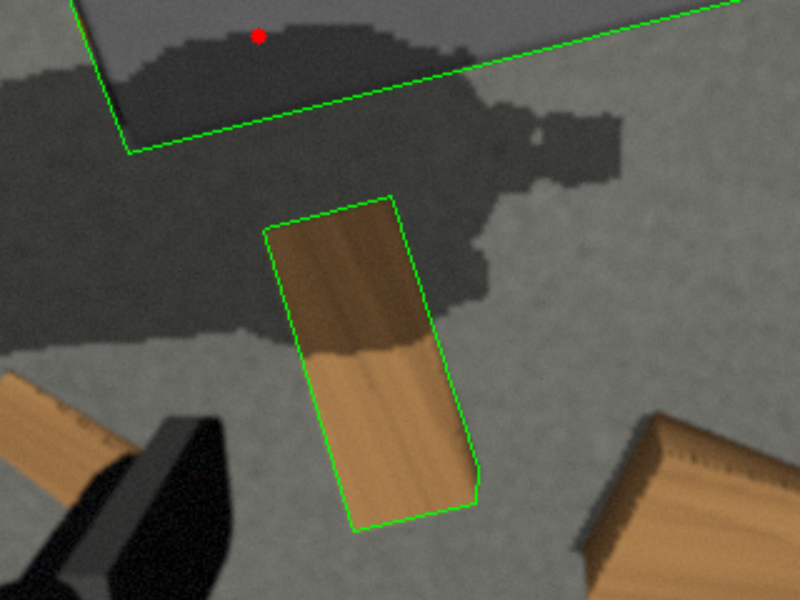

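View pics/fit_side.png

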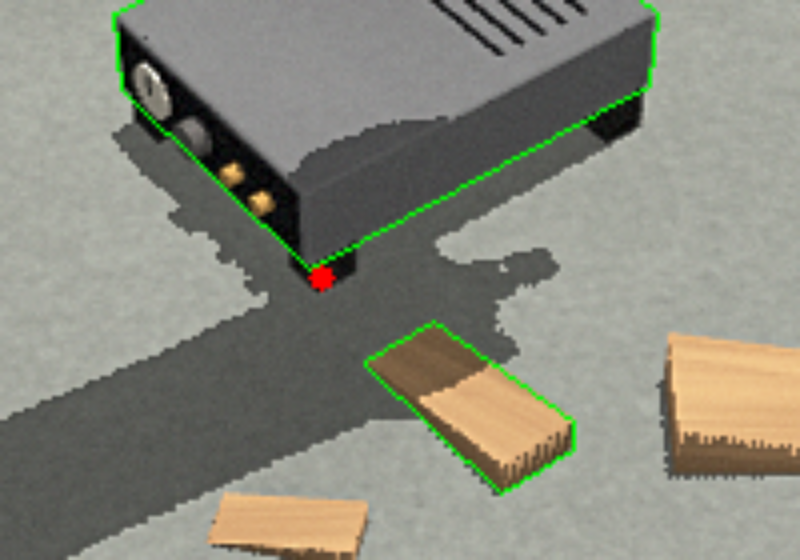

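The overlays fit. In the wrist crop the middle wedge is outlined with its thin end toward the foot (red dot). In the side view its thick end face is at about (355,310). Now I check the clearances at the approach point.

Run:
```python
from h import *
c=calibration("wrist")
for p in((335,388),(365,318),(335,375)): print("bigw",at(c,p,0).round(3),at(c,p,.03).round(3))
c=calibration("side")
for n,p in(("big",(388,318)),("big",(466,318)),("bigtop",(388,284)),("mouse",(402,390)),("mouse",(405,367)),("socket",(342,420)),("smallR",(311,341))): print(n,at(c,p,0).round(3))
u=np.array([np.cos(1.829),np.sin(1.829)]);print(np.array([.5805,-.1556])-.041*u)
```

```text
bigw [ 0.65  -0.211 -0.   ] [ 0.649 -0.188  0.03 ]
bigw [ 0.679 -0.127 -0.   ] [ 0.675 -0.111  0.03 ]
bigw [ 0.65  -0.195  0.   ] [ 0.648 -0.173  0.03 ]
big [ 0.648 -0.186  0.   ]
big [ 0.801 -0.253  0.   ]
bigtop [ 0.695 -0.098  0.   ]
mouse [ 0.588 -0.356  0.   ]
mouse [ 0.619 -0.311  0.   ]
socket [ 0.454 -0.368  0.   ]
smallR [ 0.471 -0.177  0.   ]
[ 0.59096911 -0.19524086]
```

>>> carry_out(
  deltas=[-0.65, -0.4, 2.5, 0, 0, -0.65, -0.6, 3.4, 0, 0, -0.65, -0.6, 3.4, 0, 0, -0.65, -0.6, 3.4, 0, 0, -0.65, -0.6, 3.4, 0, 0, -0.65, -0.6, 3.4, 0, 0, -0.65, 0, 0, 1, -5, -0.65, 0, 0, 2, -5, -0.65, 0, 0, 3, -4.8, -0.65, 0, 0, 3, 0, -0.65, 0, 0, 3, 0, -0.65, 0, 0, 3, 0, -0.65, 0, 0, 2, 0, -0.65, 0, 0, 1, 0, -0.65, 0, 0, 0, 0],
)

```text
clock: 2.45
position: [0.59, -0.1947, 0.0494]
tool_rot: [-3.14, 0.003, 0.258]
force: [0.2, -0.3, -0.4]
grip_width: 0.0148
```

Run:
```python
from h import *
save("s1",grab_frame("side")); save("w1",grab_frame("wrist")); s=status.observe(); print(s["clock"],s["position"],s["tool_rot"],s["force"],s["grip_width"])
```

```text
2.55 [ 0.59142982 -0.19515888  0.05212028] [ 3.14122698e+00 -5.68450293e-04  2.58217674e-01] [0.55177787 0.01557179 1.25547426] 0.015142068221774158
```

View pics/s1.png

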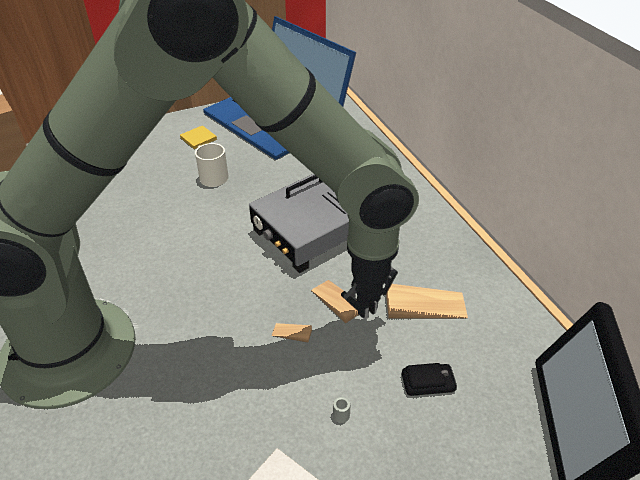

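View pics/w1.png

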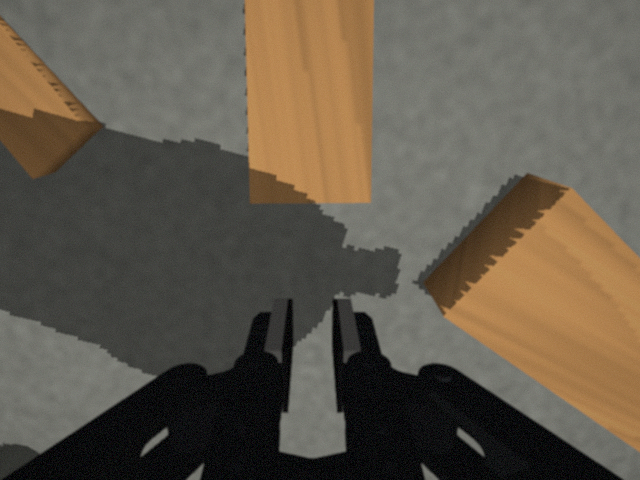

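The fingers are centred on the thick end. At the right, the big wedge at (430,285) leaves clearance. Descending and making the coarse push.

>>> carry_out(
  deltas=[-0.65, 0, 0, 1.5, 0, -0.65, 0, 0, 1.7, 0, -0.65, 0, 0, 1.0, 0, -0.65, 0, 0, 0, 0, -0.65, 0, -1.0, 0, 0, -0.65, 0, -1.0, 0, 0, -0.65, 0, -0.5, 0, 0, -0.65, 0, -0.5, 0, 0, -0.65, 0, -0.5, 0, 0, -0.65, 0, -0.5, 0, 0, -0.65, 0, -0.5, 0, 0, -0.65, 0, -0.5, 0, 0, -0.65, 0, -0.5, 0, 0, -0.65, 0, -0.5, 0, 0, -0.65, 0, 0, 0, 0],
)

```text
clock: 3.8
position: [0.5754, -0.1357, 0.0092]
tool_rot: [-3.141, 0.0, 0.259]
force: [0.3, 1.1, 0.1]
grip_width: 0.0151
```

Run:
```python
from h import *
save("s2",grab_frame("side")[180:340,230:430].repeat(3,0).repeat(3,1)); save("w2",grab_frame("wrist")); s=status.observe(); print(s["clock"],s["position"],s["tool_rot"],s["force"],s["grip_width"])
```

```text
3.9 [ 0.5755892  -0.13673322  0.00922379] [-3.14139892e+00  2.20936442e-04  2.58639505e-01] [0.33072209 0.17974212 0.13366663] 0.014978078217511286
```

View pics/s2.png

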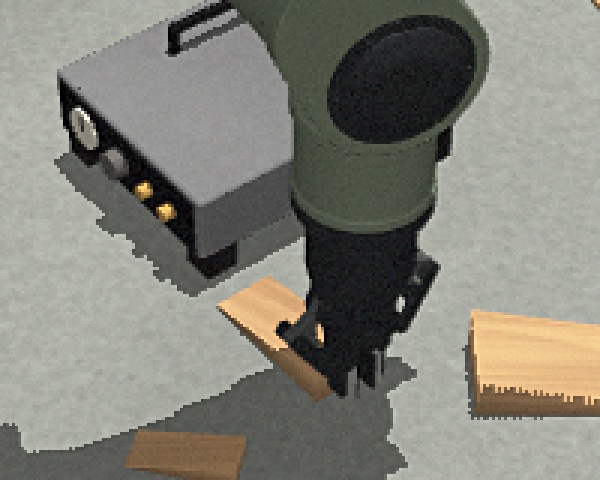

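View pics/w2.png

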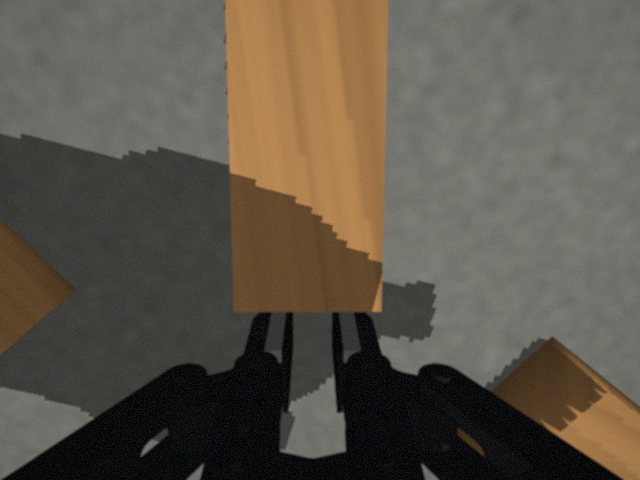

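The wedge moves straight along the push direction, with a thick end face flat on both fingertips. Pushing on to just short of the earliest possible bearing.

>>> carry_out(
  deltas=[-0.65, 0, -0.4, 0, 0, -0.65, 0, -0.5, 0, 0, -0.65, 0, -0.5, 0, 0, -0.65, 0, -0.5, 0, 0, -0.65, 0, -0.5, 0, 0, -0.65, 0, -0.3, 0, 0, -0.65, 0, -0.2, 0, 0, -0.65, 0, -0.2, 0, 0, -0.65, 0, -0.2, 0, 0, -0.65, 0, -0.2, 0, 0],
)

```text
clock: 4.73
position: [0.5667, -0.1031, 0.0093]
tool_rot: [3.142, 0.0, 0.258]
force: [-0.1, -0.5, -0.9]
grip_width: 0.0151
```

>>> carry_out(
  deltas=[-0.65, 0, -0.2, 0, 0, -0.65, 0, -0.2, 0, 0],
)

```text
clock: 4.9
position: [0.5657, -0.0992, 0.0093]
tool_rot: [3.142, -0.0, 0.258]
force: [-0.6, -1.2, -0.1]
grip_width: 0.0152
```

>>> carry_out(
  deltas=[-0.65, 0, -0.15, 0, 0, -0.65, 0, -0.15, 0, 0],
)

```text
clock: 5.07
position: [0.5649, -0.0963, 0.0093]
tool_rot: [3.142, -0.0, 0.258]
force: [1.2, -1.1, -0.7]
grip_width: 0.0151
```

>>> carry_out(
  deltas=[-0.65, 0, -0.15, 0, 0, -0.65, 0, -0.15, 0, 0],
)

```text
clock: 5.23
position: [0.5645, -0.0942, 0.0095]
tool_rot: [3.141, -0.001, 0.258]
force: [3.0, -9.8, 2.8]
grip_width: 0.0148
```

>>> carry_out(
  deltas=[-0.65, 0, 0.15, 0, 0, -0.65, 0, 0, 0, 0],
)

```text
clock: 5.4
position: [0.5645, -0.0951, 0.0093]
tool_rot: [-3.142, 0.0, 0.258]
force: [0.4, -0.3, -0.4]
grip_width: 0.0144
```

Run:
```python
from fit import *
im=grab_frame("side"); save("s3",im[180:340,230:430].repeat(4,0).repeat(4,1)[:600,:800])
im=grab_frame("scene"); save("c3",im[180:360,220:420].repeat(3,0).repeat(3,1)); s=status.observe(); print(s["clock"],s["position"],s["force"])
```

```text
5.5 [ 0.56446623 -0.0948183   0.00923891] [0.71162443 0.60173587 0.41048035]
```

View pics/s3.png

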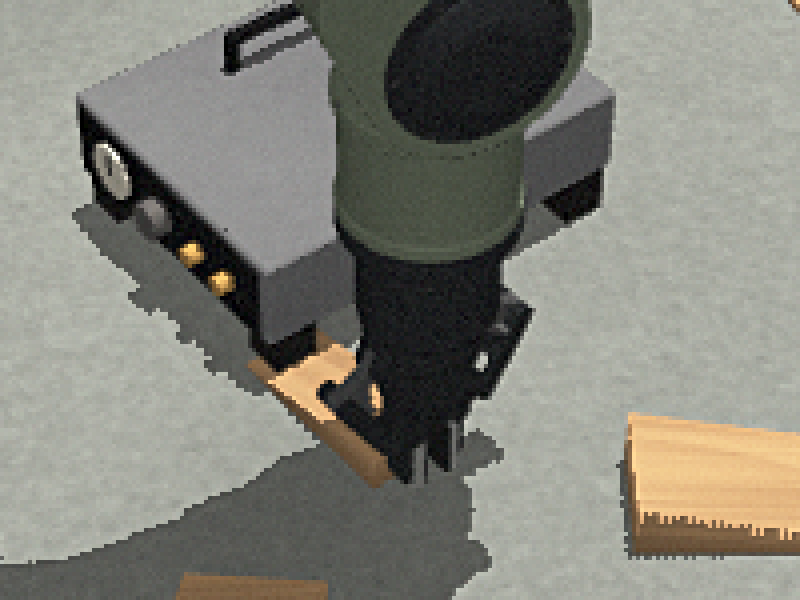

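View pics/c3.png

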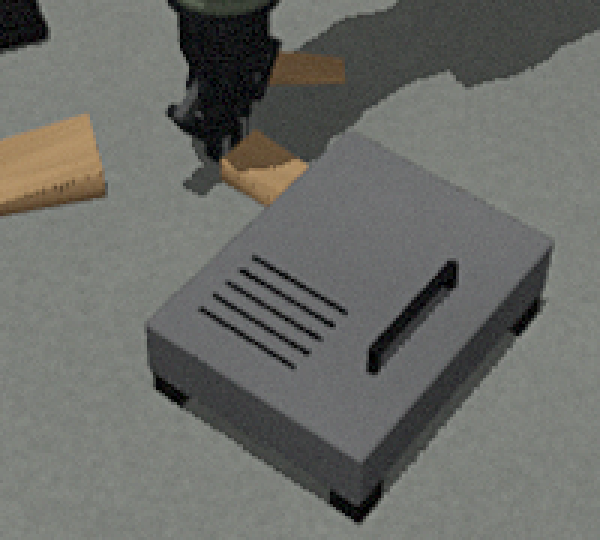

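The side crop shows the short foot standing on the wedge's thin part, at about (300,345) in the crop, and the force reading shows firm contact. Now backing off, rising, shutting the fingers and moving above the press spot.

>>> carry_out(
  deltas=[-0.65, 0, 0.5, 0, 0, -0.65, 0, 1.0, 0, 0, -0.65, 0, 0.5, -1.5, 0, -1, 0, 0, -3, 0, -1, 0, 0, -3.5, 0, -1, 0, 0, -3.5, 0, -1, 0, 0, -3, 0, -1, 0, 0, -1.5, 0, -1, -0.3, -2, 0, 0, -1, 0, -3, 0, 0, -1, 0, -3, 0, 0, -1, 0, -3, 0, 0, -1, 0, -2.3, 0, 0, -1, 0, -1.5, 0, 0, -1, 0, 0, 1.5, 0, -1, 0, 0, 2.0, 0, -1, 0, 0, 1.5, 0, -1, 0, 0, 0.8, 0, -1, 0, 0, 0, 0],
)

```text
clock: 7.08
position: [0.5284, 0.0273, 0.11]
tool_rot: [-3.141, 0.002, 0.258]
force: [-1.2, 0.3, 0.0]
grip_width: 0.0002
```

Run:
```python
from fit import *
B=np.array([[x,y,z] for x in(-.13,.13) for y in(-.1,.1) for z in(.03,.09)])
im=grab_frame("side"); s=status.observe(); print(s["clock"],s["position"],s["force"],s["grip_width"])
sc=grab_frame("scene")
for n,m in(("side",im),("scene",sc)):
    c=calibration(n); m=np.ascontiguousarray(m)
    for p in place(B,*np.load("charger.npy")): cv2.circle(m,tuple(int(round(v)) for v in proj(c,p)),1,(0,255,0),-1)
    for p in place(np.array([[-.11,-.085,.09]]),*np.load("charger.npy")): cv2.circle(m,tuple(int(round(v)) for v in proj(c,p)),1,(255,0,0),-1)
    save("p4"+n,m[180:330,230:430].repeat(4,0).repeat(4,1) if n=="side" else m[200:350,230:430].repeat(4,0).repeat(4,1))
```

```text
7.1333 [0.52886852 0.02745593 0.11099615] [0.37350627 0.31073349 1.26550434] 0.0001358023308611306
```

View pics/p4side.png

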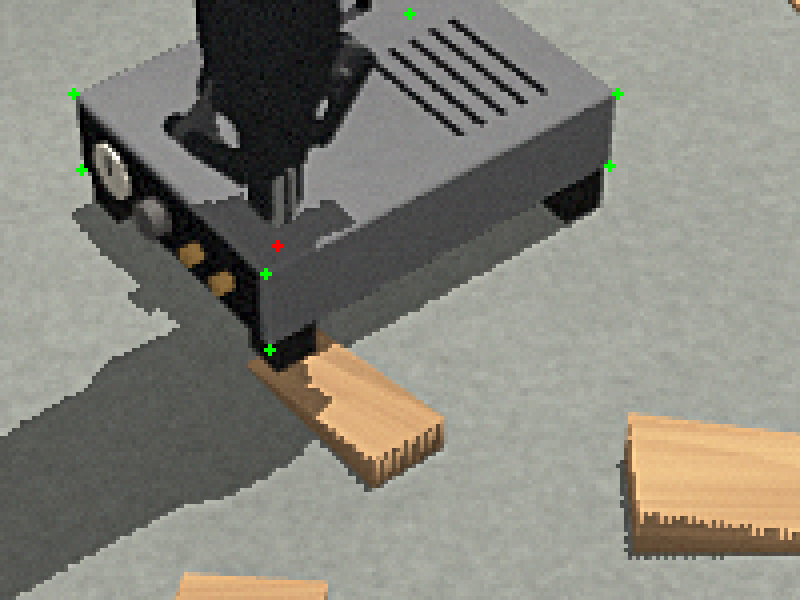

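View pics/p4scene.png

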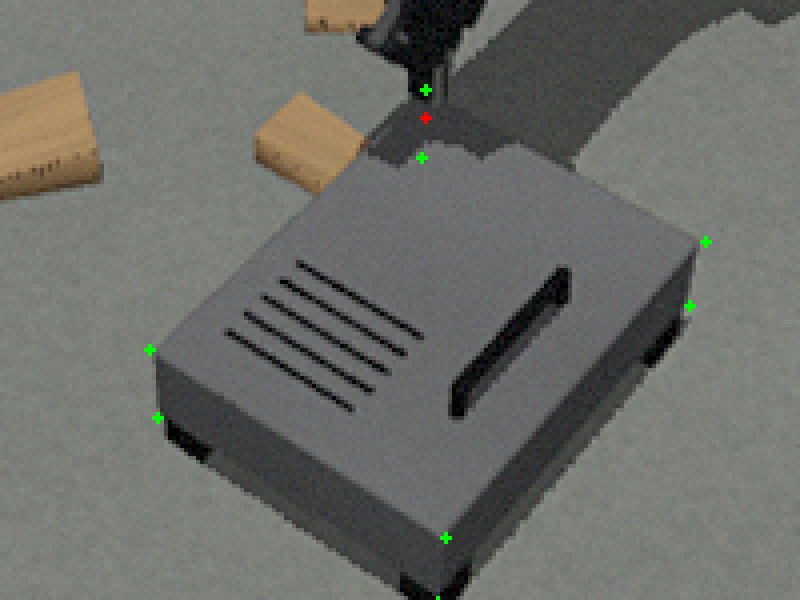

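The charger stands where it was: its corners still match the original fit, and the fingertip is above the red press spot. Now the slow press.

>>> carry_out(
  deltas=[-1, 0, 0, 0.8, 0, -1, 0, 0, 0.6, 0, -1, 0, 0, 0.2, 0, -1, 0, 0, 0.1, 0, -1, 0, 0, 0.1, 0],
)

```text
clock: 7.6
position: [0.529, 0.028, 0.0932]
tool_rot: [-3.142, 0.0, 0.258]
force: [1.4, -0.8, 0.0]
grip_width: -0.0
```

>>> carry_out(
  deltas=[-1, 0, 0, 0.1, 0, -1, 0, 0, 0.05, 0],
)

```text
clock: 7.77
position: [0.529, 0.0281, 0.0918]
tool_rot: [3.142, -0.0, 0.258]
force: [0.8, 1.2, 0.0]
grip_width: -0.0
```

>>> carry_out(
  deltas=[-1, 0, 0, 0.1, 0, -1, 0, 0, 0, 0],
)

```text
clock: 7.93
position: [0.529, 0.028, 0.0907]
tool_rot: [3.142, 0.0, 0.258]
force: [0.1, 0.3, 0.1]
grip_width: -0.0001
```

>>> carry_out(
  deltas=[-1, 0, 0, 0.1, 0, -1, 0, 0, 0, 0],
)

```text
clock: 8.1
position: [0.5291, 0.028, 0.09]
tool_rot: [3.142, -0.0, 0.258]
force: [-2.1, -0.5, 7.7]
grip_width: 0.0
```

>>> carry_out(
  deltas=[-1, 0, 0, 0.05, 0, -1, 0, 0, 0, 0],
)

```text
clock: 8.27
position: [0.5291, 0.028, 0.0899]
tool_rot: [3.141, -0.0, 0.258]
force: [-4.7, 0.0, 14.8]
grip_width: -0.0
```

>>> carry_out(
  deltas=[-1, 0, 0, 0.05, 0, -1, 0, 0, 0, 0],
)

```text
clock: 8.43
position: [0.529, 0.0279, 0.0897]
tool_rot: [3.141, -0.0, 0.258]
force: [-6.3, -1.3, 22.9]
grip_width: -0.0002
```

Rigid: the top gives only 0.3 mm going from 7.7 to 23 N. Releasing, then looking again.

>>> carry_out(
  deltas=[-1, 0, 0, -0.1, 0, -1, 0, 0, -0.2, 0, -1, 0, 0, -1, 0, -1, 0, 0, -2, 0, -1, 0, 0, -3, 0, -1, 0, 0, -3, 0, -1, 0, 0, -2, 0, -1, 0, 3.5, -1, 0, -1, 0, 3.5, 0, 0, -1, 0, 3.5, 0, 0, -1, 0, 3.5, 0, 0, -1, 0, 2, 0, 0, -1, 0, 0, 0, 0, -1, 0, 0, 0, 0],
)

```text
clock: 9.6
position: [0.5697, -0.1278, 0.2122]
tool_rot: [3.142, -0.0, 0.256]
force: [0.8, 0.4, -0.5]
grip_width: -0.0
```

Run:
```python
from fit import *
B=np.array([[x,y,z] for x in(-.13,.13) for y in(-.1,.1) for z in(.03,.09)])
s=status.observe(); print(s["clock"],s["position"],s["force"])
for n in("side","scene","wrist"):
    m=grab_frame(n); c=calibration(n); m=np.ascontiguousarray(m)
    for p in place(B,*np.load("charger.npy")): cv2.circle(m,tuple(int(round(v)) for v in proj(c,p)),1,(0,255,0),-1)
    save("e"+n,m if n!="side" else m[180:330,230:430].repeat(4,0).repeat(4,1))
```

```text
9.6 [ 0.56969836 -0.12777537  0.21217808] [ 0.8042751   0.37806007 -0.48586929]
```

View pics/eside.png

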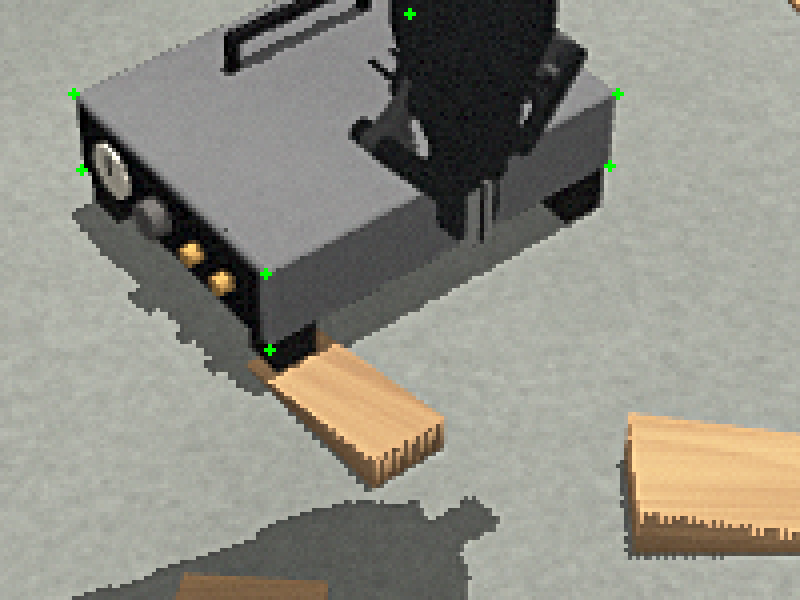

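View pics/ewrist.png

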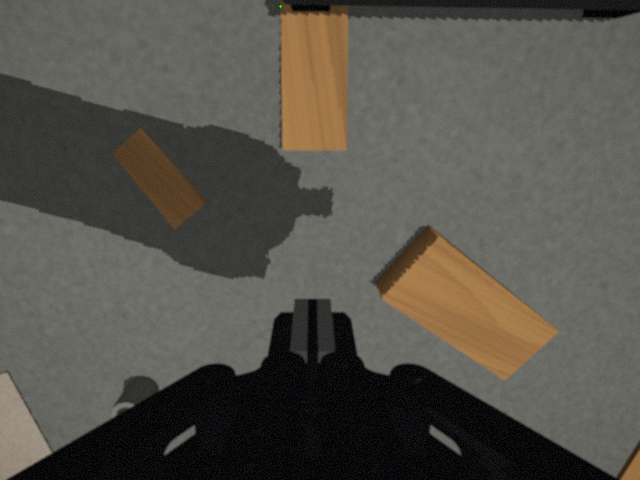

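View pics/escene.png

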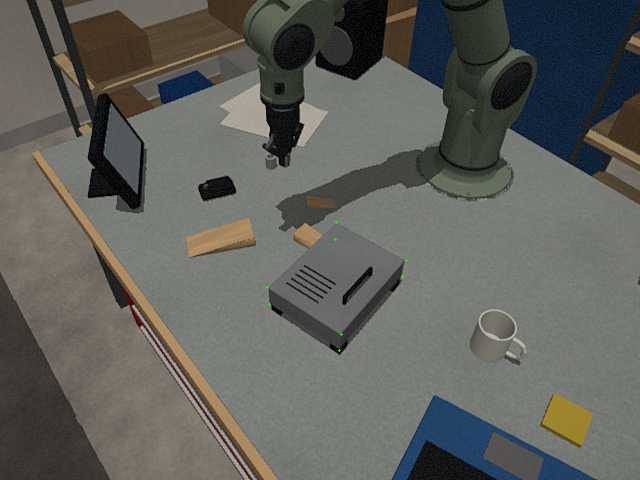

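```bash
python3 -c "
from h import *
print(job.job_done())"
```

```text
the job is handed in; nothing more can be done
None
```

I pushed the middle-sized wedge, thin end first, under the charger's short foot, and the press test showed that the charger no longer rocks. The job is handed in.

- **Wedge push:** It slid under with almost no resistance until it bore on the foot. At that point the push jumped to a brief reading of about 10 N. That is above the 8 N guideline, so I backed off at once.
- **Charger position:** After the push and again at the end, its corners still matched the starting fit in the side and scene pictures, to within about a pixel.
- **Press test:** I pressed with the shut fingertips on the top above the foot, up to 23 N, more than the 10 N asked. The top stayed at 90 mm and gave only 0.3 mm between 8 and 23 N, so I did not push the wedge any further.
- **Final state:** The last pictures show the short foot within the wedge's width, and the mug, mouse and socket untouched. The arm stood clear of everything at about 9.6 s.

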